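# Scrape the wood chips off the plotting board

## Robot

A 6-joint arm with a two-finger parallel gripper is mounted at the origin on the work surface. World frame = base frame: x ahead of the robot, y to its left, z up, the work surface at z = 0. Lengths are in mm, angles in degrees, forces in N, time in s.
With the tool pointing down it reaches from about 425 to 1125 mm from the base axis. Payload 14.9 kg.
Tool frame: the origin (TCP) lies between the finger pads; the fingertips stand 17 mm ahead of it and the grasp point (between the pads) lies 2 mm behind it; z points along the fingers, y is the line along which they close (so a half turn about z gives the same grasp; the last joint's range is limited). The gripper opens to 91 mm and grips with 3 to 60 N. Pads are 32 mm wide; open, the fingers measure 118 mm over their backs; the gripper's body (76 mm by 178 mm) begins 60 mm behind the grasp point.
Start: joints at [63.18, 21.709, 99.362, -0, 58.929, -1.908], TCP at [294.869, 634.878, 230.932] pointing down, gripper open.
Joint ranges: [-158.91, 158.91], [-42.39, 125.64], [0.06, 152.35], [-60.88, 240.88], [17.5, 164.5], [-176.32, 176.32]. Speed limits (degrees/s): [108.29, 108.29, 136.94, 180, 180, 180].

## Interface

Orientations are given as [roll, pitch, yaw] about the fixed x, y, z axes, in that order (R = Rz(yaw) Ry(pitch) Rx(roll)).
In Python, from plant import manip, optics gives the robot as it stands.
- The arm moves only by the tool carry_out, never from a script. Its argument "increments" is text: rows parted by semicolons, each of 7 numbers parted by spaces: the opening, from 0 (shut) to 1 (fully open), then the shift along the world's x, y, z normalised to -1 to 1, where 1 is 0.8 m, then the turn, a rotation vector about the world's x, y, z normalised to -1 to 1, where 1 is pi/2 rad. In form: jaw tx ty tz rx ry rz; .... A call has 1 to 12 rows; each row shifts and turns the commanded pose from where the row before left it; what a row does not reach is not made up. A row lasts 1/12 s, in which the tool goes at most 41.7 mm and 7.16 degrees, less where a joint would pass 70% of its speed; a pose out of reach is approached as far as the arm can. A call with a number of a shift or a turn outside -1 to 1 is refused whole. A call with a gripper value outside its range is refused whole. The fingers move at their own pace and stop on an object; "newtons" is the grip in N (left out, the last holds). Time passes only in rows, so rows that do not move let the fingers close. It gives the time, the measured TCP pose, the force, the opening and the grip force at its end, in the units of the state.
- manip.get_state(): the state, without advancing time (a new reading comes with each control period).
- optics.camera(name): name is "side" or "top"; returns the picture (420x560x3 uint8, blue, green, red); there is no depth.
- optics.get_calibration(name): a dict with "vertical_fov" (degrees; the focal length in pixels is half the picture's height over the tangent of half this angle, whatever the lens; pixels are square), "cx", "cy" (the principal point, pixels), "pose" (4x4, takes a point from camera to world coordinates). Camera axes: x right, y down, z forward; pixel columns grow to the right and rows downward; lengths in mm; the calibration is good to about 2 mm. A picture is of the moment at which its call begins. get_calibration takes no time and is no camera call.
- manip.finish_job(): hands the job in; it is judged then, once.
The state is a dict: "time": time; "qpos": joint angles; "joint_velocities": joint speeds; "effort": joint torques, N m; "position": TCP position; "orientation": TCP orientation; "wrist_force": force on the tool from outside, world axes, zero at the start; "moment": the same for the moment, N m; "finger_gap": opening from 0.0 (shut) to 1.0 (fully open); "finger_force": force on a finger pad.
Only numpy, scipy, OpenCV 4.12 (cv2) and the standard library are available. Lean on these libraries where they do the work, as an engineer would, in place of code of your own. Each camera call takes 0.05 s, during which the arm holds its last target. There are 200 camera calls.

## Task

Take the scraper block out of its leaning rest and use it to push all four loose wood chips off the plotting board into the catch tray at the board's end; no chip may end up on the table and the gripper itself must not touch the chips. When the board is clear, put the scraper back in its rest, leaning as it was, let go of it, and leave the other things on the table where they stand.

Things in the scene. Friction and masses are not known exactly. Their poses are not given: they have to be found in the camera images.
- board_top (a point): Centre of the upper face of the grey plotting board, fixed to the table. The face is level, 40 mm above the table, 220 mm along the board's x axis and 260 mm along its y axis, no rim; y points away from the catch tray, z up. The four chips lie on this face at the start.
- tray (a point): Centre of the inner floor of the aluminium catch tray fixed against the board's -y end (same axes as the board). The floor is 35 mm below the board's face; inside it is 242 mm along x, 106 mm along y; its three outer walls reach 26 mm above the table. The board's end face is the fourth side, 53 mm from this point.
- scraper_grip (a point): On the centre line of the scraper's square handle (32 x 32 mm, along its z), 35 mm below the handle's top, 95 mm above the block's lower edge: the height to grip. At the start its z axis (up the handle) leans 35 degrees from vertical towards the rest's -x. Axes: x thickness, y width.
- scraper: The scraper, 0.3 kg: a plain dark block with a rubber lower edge, 24 mm thick (x), 120 mm wide (y), 50 mm high, with the handle standing 80 mm above the middle of the block. Front and back are alike. Origin at the middle of the block's lower face.
- seat (a point): Where the middle of the scraper's lower face sits in the wooden rest (fixed, 100 x 140 mm). z up, y along the scraper's width, handle leans to -x. The rest is a right-angled notch turned 35 degrees: 36 mm deep ledge, 45 mm plate at the -x side with a flared upper edge, ends open; the scraper slides out and in along its handle axis. Seated, scraper_grip is at x -54.5, z +77.8 mm from here.
- chip1_mid (a point): Middle of one of the four loose birch wood chips lying flat on the board, flat plain pieces about 60 x 33 mm (long side along its x) and 9 mm thick, 12 g, any yaw.
- chip2_mid (a point): Middle of one of the four loose birch wood chips lying flat on the board, flat plain pieces about 60 x 33 mm (long side along its x) and 9 mm thick, 12 g, any yaw.
- chip3_mid (a point): Middle of one of the four loose birch wood chips lying flat on the board, flat plain pieces about 60 x 33 mm (long side along its x) and 9 mm thick, 12 g, any yaw.
- chip4_mid (a point): Middle of one of the four loose birch wood chips lying flat on the board, flat plain pieces about 60 x 33 mm (long side along its x) and 9 mm thick, 12 g, any yaw.
- case: A blue hard binocular case with a snap latch, 130 x 150 x 74 mm; a bystander, origin at the centre of its underside.
- mug: A stainless steel mug, 80 mm across, 90 mm high; a bystander, origin at the centre of its underside.
- coaster: A green ceramic coaster, disc 96 mm across, 9 mm thick; a bystander, origin at the centre of its underside.
- monocular: A black rubber-armoured monocular lying on its side, 142 mm long, 45 mm high; a bystander, origin at the centre of its underside.
- handset: A black handheld radio standing upright, 36 x 60 x 110 mm plus a 50 mm aerial; a bystander, origin at the centre of its underside.
- rule: A grey parallel rule lying flat, 50 x 260 x 9 mm; a bystander, origin at the centre of its underside.
- chip1: The chip of chip1_mid; origin on its underside, 3 mm from that point along y.
- chip2: The chip of chip2_mid; origin on its underside, 3 mm from that point along y.
- chip3: The chip of chip3_mid; origin on its underside, 3 mm from that point along y.
- chip4: The chip of chip4_mid; origin on its underside, 3 mm from that point along y.
There are look-alikes about, which are no part of the job. What is shaped like the part that bears seat but green is not meant. Leave any yellow look-alike of the chip2 alone.

How it is judged (in metres and radians):
On the way, in this order (a step that is already met when the one before it is completed fails the run):
1. the scraper has been lifted out of its rest (distance between scraper and seat above 0.08 m), for 0.2 s.
2. all four chips lie in the catch tray (x of chip1_mid in the frame of tray between -0.121 and 0.121 m and y of chip1_mid in the frame of tray between -0.054 and 0.054 m and z of each of chip1_mid, chip2_mid, chip3_mid, chip4_mid in the frame of tray below 0.031 m and x of chip2_mid in the frame of tray between -0.121 and 0.121 m and y of chip2_mid in the frame of tray between -0.054 and 0.054 m and x of chip3_mid in the frame of tray between -0.121 and 0.121 m and y of chip3_mid in the frame of tray between -0.054 and 0.054 m and x of chip4_mid in the frame of tray between -0.121 and 0.121 m and y of chip4_mid in the frame of tray between -0.054 and 0.054 m), for 0.2 s.
At the end, for the whole second after the job is handed in: All four chips at rest inside the catch tray, below the board's face; the scraper at rest in its rest, leaning 35 degrees (within 7) as before, handle within 15 mm front to back, 12 mm in height, 25 mm sideways of its seated place, in line with the ledge within 0.2 rad (all of step 2 and x of scraper_grip in the frame of seat between -0.0695002 and -0.0395002 m and y of scraper_grip in the frame of seat between -0.025 and 0.025 m and z of scraper_grip in the frame of seat between 0.0658121 and 0.0898121 m and angle between scraper_grip's own z axis and vertical between 0.491 and 0.731 rad and angle between the y axis of scraper_grip and the y axis of seat, either way round below 0.2 rad and linear speed of each of scraper, chip1, chip2, chip3, chip4 below 0.02 m/s); the robot touches nothing.
It fails at once if the gripper's fingers touch a chip (contact force between the fingers and chip1 above 0.3 N or contact force between the fingers and chip2 above 0.3 N or contact force between the fingers and chip3 above 0.3 N or contact force between the fingers and chip4 above 0.3 N).
It fails at once if a bystander is shifted by more than 30 mm (distance of any of case, mug, coaster, monocular, handset, rule from where it was at the start of the episode above 0.03 m).
It also fails if it takes over 64 s, if anything falls off the work surface, if the arm or the gripper's body presses on something with over 40 N, if the wrist force passes 120 N, or if a joint passes its speed limit or range.

## Working session

There is one attempt and no reset: what is moved stays moved. The work goes in short steps, Python scripts to look and compute and a tool call to move; the robot and the scene stay as the last step left them, time stands still between calls to the robot, and variables do not carry over. Pictures are saved under pics/ and viewed, at most 10 in all, crops included, and the job is handed in when it is done.

Besides the shell and the picture viewer there is one more tool, called after "Request:" in YAML: its name, and indented under it one key for each argument. carry_out: Moves the arm, as the interface text tells. Scaled input: -1 to 1 covers 0.8 m each way for a shift and pi/2 rad each way for a turn. Its arguments: {"type":"object","properties":{"increments":{"type":"string"},"newtons":{"type":"number"}},"required":["increments"]}

```bash
mkdir -p pics; python3 - <<'E'
from plant import manip, optics
import cv2
for n in("top","side"):
    cv2.imwrite(f"pics/{n}0.png",optics.camera(n))
    c=optics.get_calibration(n);print(n,c)
E
```

```text
top {'vertical_fov': 42.05722580611864, 'cx': 271.4074390552005, 'cy': 212.00627904023318, 'pose': array([[-1.42596406e-02, -9.88387900e-01,  1.51281265e-01,
         3.60864041e+02],
       [-9.99866595e-01,  1.53003741e-02,  5.71760371e-03,
         1.68364927e+01],
       [-7.96587026e-03, -1.51179552e-01, -9.88474222e-01,
         1.36499365e+03],
       [ 0.00000000e+00,  0.00000000e+00,  0.00000000e+00,
         1.00000000e+00]])}
side {'vertical_fov': 57.341840664714894, 'cx': 277.7678728878614, 'cy': 203.8876336605017, 'pose': array([[ 9.63237036e-01, -1.34628602e-01,  2.32485597e-01,
         3.22731959e+02],
       [-2.68617634e-01, -4.96671676e-01,  8.25325277e-01,
        -7.61562395e+02],
       [ 4.35662292e-03, -8.57433604e-01, -5.14576170e-01,
         6.08694724e+02],
       [ 0.00000000e+00,  0.00000000e+00,  0.00000000e+00,
         1.00000000e+00]])}
```

View pics/top0.png

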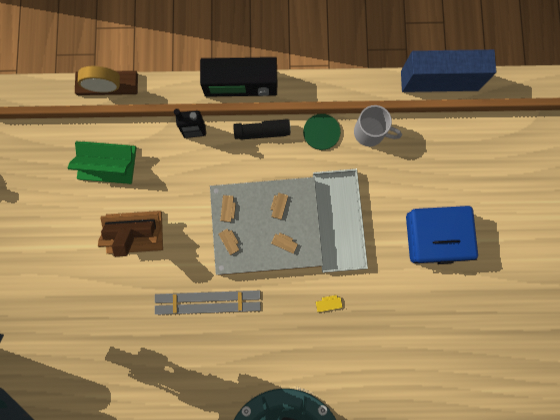

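View pics/side0.png

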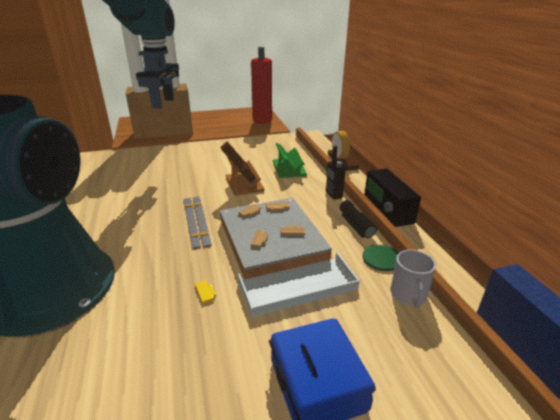

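The top view shows the brown rest with the dark scraper at about (130,233). The green rest at (103,162) is the look-alike, so it is excluded. Four birch chips lie on the board at (229,208), (280,206), (230,242) and (285,243). The yellow piece at (329,303) is the chip look-alike. I'll enlarge the area to confirm.

```bash
cat > h.py <<'E'
import numpy as np, cv2
from plant import manip, optics
def cal(n):
    c=optics.get_calibration(n); return c, 210/np.tan(np.radians(c["vertical_fov"]/2))
def ray(n,p,z):
    c,f=cal(n); P=c["pose"]; d=P[:3,:3]@[(p[0]-c["cx"])/f,(p[1]-c["cy"])/f,1.]; o=P[:3,3]
    return o+d*(z-o[2])/d[2]
def tri(pt,ps):
    A=[];b=[]
    for n,p in(("top",pt),("side",ps)):
        c,f=cal(n);P=c["pose"];d=P[:3,:3]@[(p[0]-c["cx"])/f,(p[1]-c["cy"])/f,1.];d/=np.linalg.norm(d)
        M=np.eye(3)-np.outer(d,d);A.append(M);b.append(M@P[:3,3])
    return np.linalg.lstsq(np.vstack(A),np.hstack(b),rcond=None)[0]
def proj(n,X):
    c,f=cal(n);v=c["pose"][:3,:3].T@(np.array(X)-c["pose"][:3,3]);return np.array([c["cx"]+f*v[0]/v[2],c["cy"]+f*v[1]/v[2]])
E
python3 - <<'E'
import cv2,numpy as np
t=cv2.imread("pics/top0.png");s=cv2.imread("pics/side0.png")
a=cv2.resize(t[195:270,85:185],(800,600),interpolation=cv2.INTER_CUBIC)
b=cv2.resize(s[130:205,205:305],(800,600),interpolation=cv2.INTER_CUBIC)
cv2.imwrite("pics/c1.png",np.hstack([cv2.resize(a,(400,300)),cv2.resize(b,(400,300))]))
cv2.imwrite("pics/c2.png",cv2.resize(t[160:290,200:380],(800,578),interpolation=cv2.INTER_CUBIC))
E
```

```text
(no output)
```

View pics/c1.png

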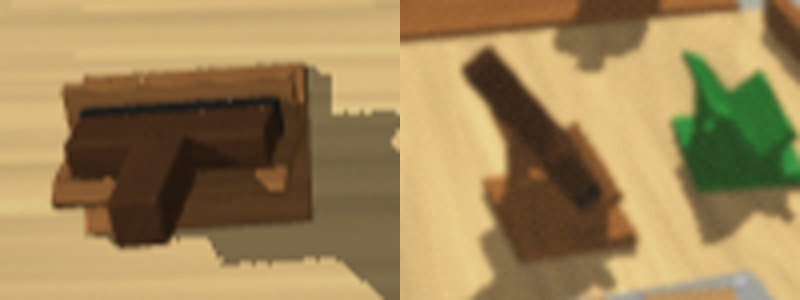

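View pics/c2.png

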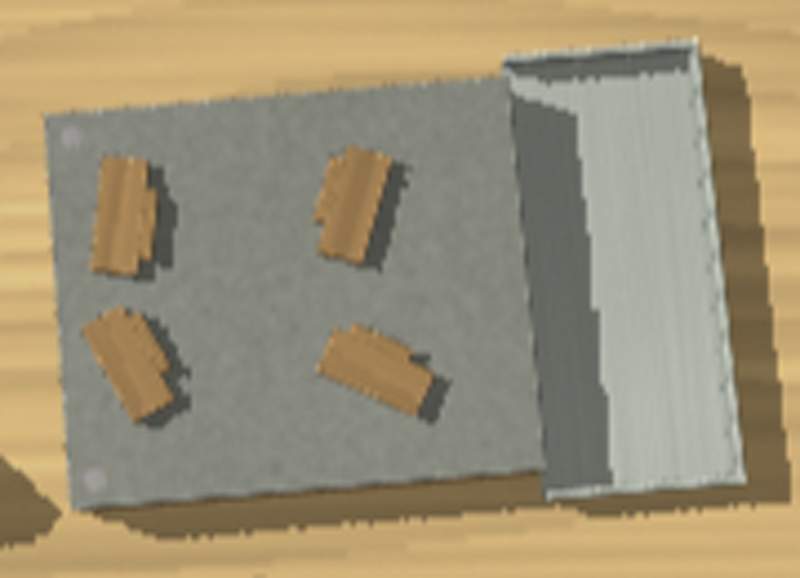

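The left crop confirms the brown rest holding the dark scraper, with its handle leaning towards world -x. The rubber edge runs from about (105,223) to (155,220) in the top view. The side view has the handle top near (226,144). The board crop shows the four birch chips. I need one contrast-stretched crop to triangulate the scraper corners.

```bash
python3 - <<'E'
import cv2,numpy as np
t=cv2.imread("pics/top0.png");s=cv2.imread("pics/side0.png")
def g(im):
    im=(np.clip((im.astype(float)-5)/110,0,1)**.6*255).astype(np.uint8)
    return im
a=cv2.resize(g(t[210:260,95:165]),(800,571),interpolation=cv2.INTER_CUBIC)
b=cv2.resize(g(s[138:198,215:271]),(560,600),interpolation=cv2.INTER_CUBIC)
for k in range(0,70,10): cv2.putText(a,str(95+k),(int(k*11.43),10),0,.35,(0,0,255));cv2.line(a,(int(k*11.43),0),(int(k*11.43),571),(0,0,255),1)
for k in range(0,50,10): cv2.putText(a,str(210+k),(0,int(k*11.43)),0,.35,(0,0,255));cv2.line(a,(0,int(k*11.43)),(800,int(k*11.43)),(0,0,255),1)
for k in range(0,60,10):
    cv2.line(b,(k*10,0),(k*10,600),(0,0,255),1);cv2.line(b,(0,k*10),(560,k*10),(0,0,255),1)
    cv2.putText(b,str(215+k),(k*10,10),0,.35,(0,0,255));cv2.putText(b,str(138+k),(0,k*10),0,.35,(0,0,255))
cv2.imwrite("pics/c3.png",a);cv2.imwrite("pics/c4.png",b)
E
```

```text
(no output)
```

View pics/c3.png

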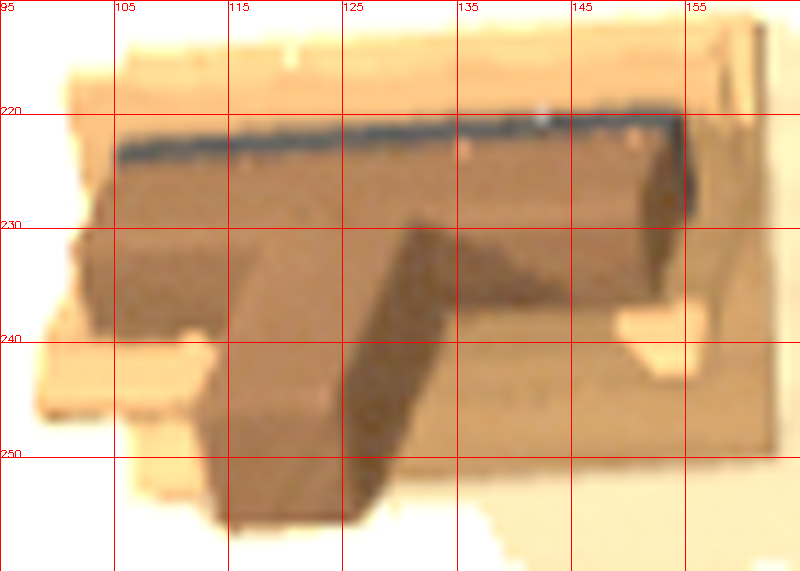

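View pics/c4.png

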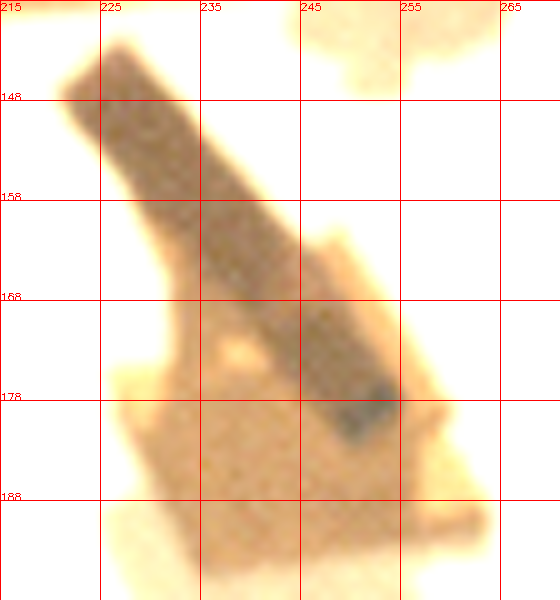

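```bash
cat >> h.py <<'E'
from scipy.spatial.transform import Rotation as R
from scipy.optimize import least_squares
def Rs(yaw,lean=-35): return R.from_euler('z',yaw,degrees=True)*R.from_euler('y',lean,degrees=True)
E
python3 - <<'E'
from h import *
T=[((16,16,130),(112.3,246)),((16,-16,130),(124.3,246)),((-16,-16,130),(126.5,255.7)),((-16,16,130),(114.5,256.3)),
((12,60,0),(105.2,222.7)),((12,-60,0),(154.8,219.7)),((-12,-60,0),(155.9,228.5)),((12,60,50),(101.8,232)),((-12,60,50),(103,239.5)),((-12,-60,50),(152.5,236.8))]
S=[((12,-60,0),(255,178.3)),((-12,-60,0),(250,182.5)),((16,-16,130),(227,142.2)),((-16,-16,130),(221.2,147.5))]
def res(p,full=False):
    r=[]
    for n,L in(("top",T),("side",S)):
        for m,q in L: r.append(proj(n,Rs(p[3]).apply(m)+p[:3])-q)
    return np.array(r) if full else np.ravel(r)
o=least_squares(res,[400,350,50,0],loss='soft_l1');print(o.x,res(o.x,True).round(1).tolist())
p=o.x; print("grip",Rs(p[3]).apply([0,0,95])+p[:3])
# board corners from crop
k=4.4444
cs=[(45,116),(503,75),(543,470),(72,508)]
W=np.array([ray("top",(200+a/k,160+b/k),40)[:2] for a,b in cs]);print(W.round(1).tolist(),np.linalg.norm(np.diff(W,axis=0,append=W[:1]),axis=1))
d=(W[0]-W[1]+W[3]-W[2]);print("ydir deg",np.degrees(np.arctan2(d[1],d[0])), "xdir",[np.degrees(np.arctan2(*(v[::-1]))) for v in (W[0]-W[3],W[1]-W[2])], W.mean(0))
c=W.mean(0)
t=[(503,58),(697,38),(745,484),(547,497)]
print("tray rim",[ray("top",(200+a/k,160+b/k),26)[:2].round(1).tolist() for a,b in t])
# chips via colour
im=cv2.imread("pics/top0.png");hsv=cv2.cvtColor(im,cv2.COLOR_BGR2HSV)
m=np.zeros(im.shape[:2],np.uint8);poly=np.array([[212,188],[312,179],[320,264],[218,272]]);cv2.fillPoly(m,[poly],255)
mm=((hsv[...,1]>75)&(m>0)).astype(np.uint8)
n,l,st,ce=cv2.connectedComponentsWithStats(mm)
for i in range(1,n):
    if st[i,4]<50: continue
    pts=np.argwhere(l==i)[:,::-1].astype(np.float32)
    box=cv2.boxPoints(cv2.minAreaRect(pts))
    ww=np.array([ray("top",q,48)[:2] for q in box]);print("chip",ce[i],st[i,4],ray("top",ce[i],45)[:2].round(),ww.round().tolist())
for n_,q in dict(handset=(190,135),mono=(262,130),coaster=(322,132),case=(440,235),ruleL=(155,302),ruleR=(262,300),ruleT=(208,291),greenrest=(133,184),restR=(163,251)).items(): print(n_,ray("top",q,10)[:2].round())
print(manip.get_state())
E
```

```text
[536.84469357 367.16495543  45.24278697   2.40472081] [[-1.5, -0.1], [0.9, -0.9], [1.1, 1.8], [-1.2, 2.0], [0.5, -1.0], [0.2, -0.8], [0.5, -0.9], [-1.3, -0.5], [-0.6, 0.9], [0.5, 0.7], [0.3, -0.9], [-0.6, -0.4], [1.3, 0.6], [-0.9, 1.8]]
grip [482.40291709 364.87867538 123.06223118]
[[630.8, 175.2], [650.1, -80.2], [430.4, -96.3], [413.6, 159.9]] [256.09764509 220.22558093 256.7247919  217.74921422]
ydir deg 94.02999556645294 xdir [np.float64(4.019838479995522), np.float64(4.1831186797793505)] [531.23004865  39.66003379]
tray rim [[662.9, -81.5], [672.7, -191.1], [421.9, -207.9], [416.4, -99.2]]
chip [278.5        205.20253165] 316 [579.   7.] [[554.0, 33.0], [613.0, 15.0], [604.0, -17.0], [544.0, 1.0]]
chip [227.51661631 208.3836858 ] 331 [574. 132.] [[543.0, 150.0], [608.0, 144.0], [604.0, 110.0], [539.0, 117.0]]
chip [229.12012987 240.8474026 ] 308 [494. 128.] [[512.0, 155.0], [528.0, 126.0], [475.0, 98.0], [459.0, 127.0]]
chip [284.18210863 242.27476038] 313 [488.  -5.] [[487.0, 28.0], [517.0, 14.0], [491.0, -41.0], [461.0, -26.0]]
handset [771. 231.]
mono [782.  46.]
coaster [ 774. -108.]
case [ 504. -394.]
ruleL [349. 313.]
ruleR [351.  51.]
ruleT [374. 183.]
greenrest [645. 374.]
restR [474. 296.]
{'time': 0.1, 'qpos': array([ 6.31795525e+01,  2.17356812e+01,  9.93918131e+01,  1.50859963e-03,
        5.89274781e+01, -1.90800837e+00]), 'joint_velocities': array([-0.00254658, -0.01248351, -0.06416294,  0.05016158,  0.02853748,
        0.16479105]), 'effort': array([-5.83044202e-04, -7.65037680e+01, -4.35301745e+01,  6.50722627e-02,
        3.98617052e-02, -2.60960593e-05]), 'position': array([294.71475166, 634.57214108, 230.35563666]), 'orientation': array([-1.79945101e+02, -3.12097527e-03,  1.55086780e+02]), 'wrist_force': array([-0.67678882, -0.4928319 ,  0.70083744]), 'moment': array([ 0.00843355, -0.00174879, -0.040065  ]), 'finger_force': 0.0, 'finger_gap': 0.9986700999940239}
```

Request:
carry_out:
  increments: "1 0.015 -0.034 0.002 0 0 0.0761;1 0.015 -0.034 0.002 0 0 0.0761;1 0.015 -0.034 0.002 0 0 0.0761;1 0.015 -0.034 0.002 0 0 0.0761;1 0.015 -0.034 -0.003 0.0027 -0.0648 0;1 0.015 -0.034 -0.003 0.0027 -0.0648 0;1 0.015 -0.034 -0.003 0.0027 -0.0648 0;1 0.015 -0.034 -0.003 0.0027 -0.0648 0;1 0.015 -0.034 -0.004 0.0027 -0.0648 0;1 0.015 -0.034 -0.004 0.0027 -0.0648 0;1 0 0 0 0 0 0;1 0 0 0 0 0 0"
  newtons: 40

```text
time: 1.1
position: [412.8, 366.0, 221.2]
orientation: [-179.8, 34.0, -177.6]
wrist_force: [0.1, 0.7, 0.2]
finger_gap: 0.999
finger_force: 0.0
```

```bash
python3 - <<'E'
from h import *
t=optics.camera("top");s=optics.camera("side")
st=manip.get_state();print(st["position"],st["orientation"])
for X in ([482.4,364.9,123.1],st["position"]): print(proj("top",X),proj("side",X))
a=cv2.resize(t[180:300,70:190],(400,400));b=cv2.resize(s[90:210,170:290],(400,400))
cv2.imwrite("pics/d.png",np.hstack([a,b]))
E
```

```text
[413.53704558 367.85329628 222.30915156] [-179.93869269   34.05243775 -177.61328042]
[122.64565523 243.93772046] [230.13642898 151.9295525 ]
[107.16153239 272.43736975] [205.2331536  123.26057024]
```

View pics/d.png

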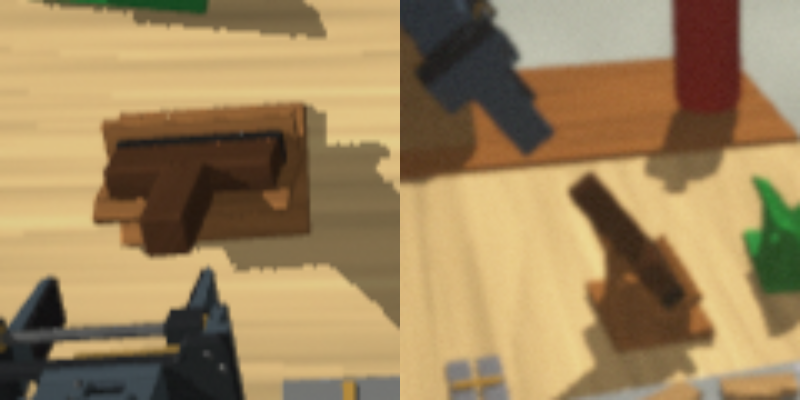

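The open fingers sit in line with the handle, straddling it: tips at top-view pixels (86,265) and (132,262), handle end near (120,252). Next I'll slide down the handle axis and close.

Request:
carry_out:
  increments: "1 0.00875 -0.0003 -0.0125 0 -0.011 0;1 0.00875 -0.0003 -0.0125 0 0 0;1 0.00875 -0.0003 -0.0125 0 0 0;1 0.00875 -0.0003 -0.0125 0 0 0;1 0.00875 -0.0003 -0.0125 0 0 0;1 0.00875 -0.0003 -0.0125 0 0 0;1 0.00875 -0.0003 -0.0125 0 0 0;1 0.00875 -0.0003 -0.0125 0 0 0;1 0.00875 -0.0003 -0.0125 0 0 0;1 0.00875 -0.0003 -0.0125 0 0 0;1 0 0 0 0 0 0;1 0 0 0 0 0 0"

```text
time: 2.2
position: [485.5, 368.2, 137.0]
orientation: [-179.5, 33.2, -177.6]
wrist_force: [-0.3, 0.2, 0.5]
finger_gap: 1.0
finger_force: 0.0
```

Request:
carry_out:
  increments: "0 0 0 0 0 0 0;0 0 0 0 0 0 0;0 0 0 0 0 0 0;0 0 0 0 0 0 0;0 0 0 0 0 0 0;0 0 0 0 0 0 0;0 0 0 0 0 0 0;0 0 0 0 0 0 0;0 0 0 0 0 0 0;0 0 0 0 0 0 0"
  newtons: 30

```text
time: 3.03
position: [485.2, 368.2, 137.2]
orientation: [-179.5, 33.2, -177.5]
wrist_force: [0.3, -1.5, 0.3]
finger_gap: 0.349
finger_force: 30.0
```

```bash
python3 - <<'E'
from h import *
st=manip.get_state();print(st["qpos"].round(1),st["position"],st["orientation"],st["moment"])
t=optics.camera("top");s=optics.camera("side")
a=cv2.resize(t[200:280,80:160],(400,400),interpolation=cv2.INTER_CUBIC);b=cv2.resize(s[110:190,200:280],(400,400),interpolation=cv2.INTER_CUBIC)
cv2.imwrite("pics/e.png",np.hstack([a,b]))
E
```

```text
[ 43.7  16.7 124.7 -60.8  24.9   4.8] [485.18553901 368.18042815 137.22674341] [-179.49482202   33.19040815 -177.50988822] [-0.37684232  0.27668386 -0.10104884]
```

View pics/e.png

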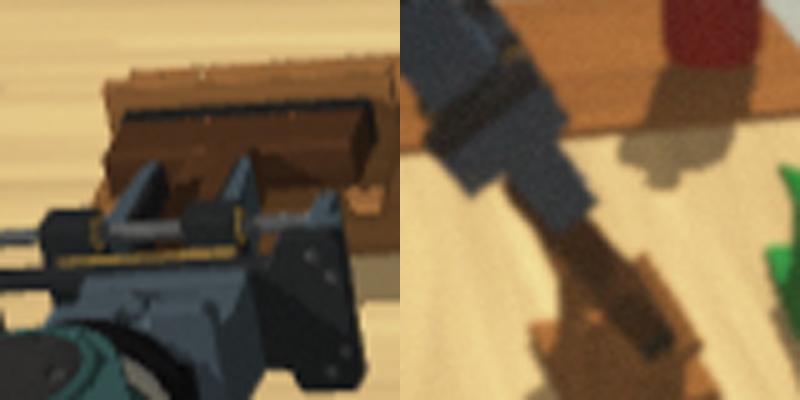

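The wrist stopped at the joint 4 limit (-60.8°), so the grip is about 10 mm high and about 10 mm off centre. In the picture both fingers hold the handle, and the opening of 32 mm agrees. Returning to this exact tool pose will reseat the scraper. Next I'll slide it out along the handle axis.

Request:
carry_out:
  increments: "0 -0.005 0 0.007 0 0 0;0 -0.0093 -0.0004 0.0133 0 0 0;0 -0.0093 -0.0004 0.0133 0 0 0;0 -0.0093 -0.0004 0.0133 0 0 0;0 -0.0093 -0.0004 0.0133 0 0 0;0 -0.0093 -0.0004 0.0133 0 0 0;0 -0.0093 -0.0004 0.0133 0 0 0;0 -0.0093 -0.0004 0.0133 0 0 0;0 -0.0093 -0.0004 0.0133 0 0 0;0 -0.0093 -0.0004 0.0133 0 0 0;0 0 0 0 0 0 0;0 0 0 0 0 0 0"
  newtons: 45

```text
time: 4.13
position: [414.0, 365.7, 238.9]
orientation: [-179.6, 33.2, -177.5]
wrist_force: [0.3, -0.1, -4.4]
finger_gap: 0.351
finger_force: 45.0
```

```bash
python3 - <<'E'
from h import *
Rg=R.from_euler('xyz',[-179.5,33.2,-177.5],degrees=True); pg=np.array([485.2,368.2,137.2])
Rsc=Rs(2.4); ps=np.array([536.8,367.2,45.2])
Rt=Rg.inv()*Rsc; tt=Rg.inv().apply(ps-pg); print("scraper in tool",tt)
Rw=R.from_euler('z',-85.9,degrees=True)  # scraper y at 4.1 deg
Rtool=Rw*Rt.inv(); print("tool euler",Rtool.as_euler('xyz',degrees=True)); off=Rtool.apply(tt); print("origin-TCP",off)
st=manip.get_state(); R0=R.from_euler('xyz',st["orientation"],degrees=True)
print("scraper now",st["position"]+R0.apply(tt),(R0*Rt).as_euler('zyx',degrees=True))
c=np.array([531.2,39.7]);a=np.radians(4.1);ex=np.array([np.cos(a),np.sin(a)]);ey=np.array([-ex[1],ex[0]])
for bx,by,z in[(46,25,70),(46,25,42),(46,-150,42)]:
    print(bx,by,np.r_[c+bx*ex+by*ey,z]-off)
E
```

```text
scraper in tool [  7.27637211  -2.33177722 105.21015742]
tool euler [-179.55738594   -1.7999581    94.18371773]
origin-TCP [  -3.9077025    10.31918391 -104.9085521 ]
scraper now [465.63495999 364.80262762 146.87246266] [  2.95444595 -34.97443861   1.7715159 ]
46 25 [579.20254241  57.6057181  174.9085521 ]
46 25 [579.20254241  57.6057181  146.9085521 ]
46 -150 [ 591.71459516 -116.94641891  146.9085521 ]
```

Request:
carry_out:
  increments: "0 0.011 -0.02 0 -0.0027 0.0648 0;0 0.011 -0.02 0 -0.0027 0.0648 0;0 0.011 -0.02 0 -0.0027 0.0648 0;0 0.011 -0.02 0 -0.0027 0.0648 0;0 0.011 -0.02 0 -0.0027 0.0648 0;0 0.011 -0.02 0 -0.0027 0.0648 0;0 0.011 -0.02 0 0 0 -0.0755;0 0.011 -0.02 0 0 0 -0.0755;0 0.011 -0.02 0 0 0 -0.0755;0 0.011 -0.02 0 0 0 -0.0755;0 0.011 -0.02 0 0 0 -0.0755;0 0.011 -0.02 0 0 0 -0.0755"

```text
time: 5.13
position: [516.1, 179.2, 236.9]
orientation: [-179.1, 1.1, 141.3]
wrist_force: [0.5, 0.5, -3.3]
finger_gap: 0.35
finger_force: 45.0
```

Request:
carry_out:
  increments: "0 0.011 -0.02 0 0 0 -0.0755;0 0.011 -0.02 0 0 0 -0.0755;0 0.011 -0.02 0 0 0 -0.0755;0 0.011 -0.02 0 0 0 -0.0755;0 0.011 -0.02 0 0 0 -0.0755;0 0.011 -0.02 0 0 0 -0.0755;0 0.011 -0.02 0 0 0 -0.0755;0 0 0 0 0 0 0;0 0 0 0 0 0 0;0 0 0 0 0 0 0"

```text
time: 5.97
position: [577.0, 68.4, 237.2]
orientation: [-179.1, 1.2, 94.2]
wrist_force: [-0.1, 0.9, -2.9]
finger_gap: 0.347
finger_force: 45.0
```

Request:
carry_out:
  increments: "0 0.0025 -0.013 -0.018 0.033 0.002 0;0 0 0 -0.018 0 0 0;0 0 0 -0.018 0 0 0;0 0 0 -0.018 0 0 0;0 0 0 -0.018 0 0 0;0 0 0 -0.008 0 0 0;0 0 0 -0.004 0 0 0;0 0 0 0 0 0 0;0 0 0 0 0 0 0"

```text
time: 6.72
position: [579.5, 58.3, 157.0]
orientation: [-179.2, -1.8, 94.1]
wrist_force: [-1.1, -0.3, -2.3]
finger_gap: 0.346
finger_force: 45.0
```

```bash
python3 - <<'E'
from h import *
t=optics.camera("top");s=optics.camera("side")
st=manip.get_state();print(st["position"],st["orientation"],st["wrist_force"])
a=cv2.resize(t[160:290,200:380],(415,300),interpolation=cv2.INTER_CUBIC);b=cv2.resize(s[170:310,200:370],(364,300),interpolation=cv2.INTER_CUBIC)
cv2.imwrite("pics/f.png",np.hstack([a,b]))
E
```

```text
[579.75090604  58.22641624 157.32634725] [-179.26266642   -1.82263177   94.11598663] [ 0.73891947 -0.88791823 -3.04207058]
```

View pics/f.png

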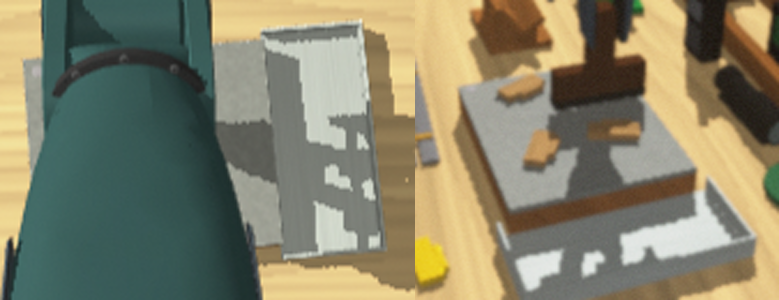

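The top view is blocked by the arm. In the side view the scraper stands level above the board behind chip1, at about full-image (461,195) before the crop offset. Chip4 and chip3 are visible to its left. I'll lower it to find the board by force.

Request:
carry_out:
  increments: "0 0 0 -0.004 0 0 0;0 0 0 -0.004 0 0 0;0 0 0 -0.002 0 0 0;0 0 0 0 0 0 0;0 0 0 0 0 0 0"

```text
time: 7.23
position: [579.4, 58.1, 148.8]
orientation: [-179.2, -1.8, 94.1]
wrist_force: [-3.7, -0.0, 4.8]
finger_gap: 0.348
finger_force: 45.0
```

Request:
carry_out:
  increments: "0 0 0 -0.00125 0 0 0;0 0 0 -0.00125 0 0 0;0 0 0 0 0 0 0;0 0 0 0 0 0 0"

```text
time: 7.57
position: [579.4, 58.1, 148.6]
orientation: [-179.2, -1.8, 94.1]
wrist_force: [-18.0, -3.0, 36.7]
finger_gap: 0.348
finger_force: 45.0
```

Request:
carry_out:
  increments: "0 0 0 -0.00125 0 0 0;0 0 0 -0.00125 0 0 0;0 0 0 0 0 0 0;0 0 0 0 0 0 0"

```text
time: 7.9
position: [579.4, 57.9, 147.8]
orientation: [-179.1, -1.8, 94.1]
wrist_force: [-28.0, -4.5, 55.1]
finger_gap: 0.348
finger_force: 45.0
```

Request:
carry_out:
  increments: "0 0 0 0.007 0 0 0;0 0 0 0 0 0 0;0 0.0007 -0.01 0 0 0 0;0 0.0007 -0.01 0 0 0 0;0 0.0007 -0.01 0 0 0 0;0 0.0007 -0.01 0 0 0 0;0 0.0007 -0.01 0 0 0 0;0 0.0007 -0.01 0 0 0 0;0 0.0007 -0.01 0 0 0 0;0 0.0007 -0.01 0 0 0 0;0 0.0007 -0.01 0 0 0 0;0 0.0007 -0.01 0 0 0 0"

```text
time: 8.9
position: [584.9, -22.7, 150.1]
orientation: [-179.2, -1.8, 94.1]
wrist_force: [-0.7, -0.1, -3.6]
finger_gap: 0.35
finger_force: 45.0
```

Request:
carry_out:
  increments: "0 0.0007 -0.01 0 0 0 0;0 0.0007 -0.01 0 0 0 0;0 0.0007 -0.01 0 0 0 0;0 0.0007 -0.01 0 0 0 0;0 0.0007 -0.01 0 0 0 0;0 0.0007 -0.01 0 0 0 0;0 0.0007 -0.01 0 0 0 0;0 0.0007 -0.01 0 0 0 0;0 0.0007 -0.01 0 0 0 0;0 0.0007 -0.01 0 0 0 0;0 0 0 0 0 0 0;0 0 0 0 0 0 0"

```text
time: 9.9
position: [590.5, -102.3, 150.1]
orientation: [-179.2, -1.8, 94.1]
wrist_force: [0.4, -0.1, -3.2]
finger_gap: 0.344
finger_force: 45.0
```

```bash
cat >> h.py <<'E'
c0=np.array([531.2,39.7]);_a=np.radians(4.1);ex=np.array([np.cos(_a),np.sin(_a)]);ey=np.array([-ex[1],ex[0]])
def chips(n):
    im=optics.camera(n);hsv=cv2.cvtColor(im,cv2.COLOR_BGR2HSV);out=[]
    for nm,(x0,x1,y0,y1),z in(("board",(-110,110,-130,130),45),("tray",(-121,121,-236,-132),10)):
        poly=np.array([proj(n,np.r_[c0+x*ex+y*ey,z]) for x,y in((x0,y0),(x1,y0),(x1,y1),(x0,y1))]).round().astype(np.int32)
        m=np.zeros(im.shape[:2],np.uint8);cv2.fillPoly(m,[poly],255)
        mm=((hsv[...,1]>80)&(hsv[...,2]>90)&(m>0)).astype(np.uint8)
        k,l,st,ce=cv2.connectedComponentsWithStats(mm)
        for i in range(1,k):
            if st[i,4]>25:
                r=ray(n,ce[i],z)[:2]-c0; pts=np.argwhere(l==i)[:,::-1]
                bb=np.array([[ (ray(n,q,z)[:2]-c0)@ex,(ray(n,q,z)[:2]-c0)@ey] for q in pts])
                print(n,nm,ce[i].round(),st[i,4],"bxy",round(r@ex),round(r@ey),"min",bb.min(0).round(),"max",bb.max(0).round())
E
python3 -c "
from h import *
chips('side')"
```

```text
side board [249. 208.] 268 bxy -31 104 min [-111.   65.] max [ 68. 134.]
side board [276. 206.] 147 bxy 43 89 min [16. 64.] max [ 70. 114.]
side board [259. 239.] 204 bxy -47 -43 min [-73. -75.] max [-23.  -9.]
side board [294. 239.] 62 bxy 35 -71 min [ 17. -81.] max [ 57. -63.]
side tray [287. 268.] 115 bxy -6 -132 min [-113. -135.] max [ 110. -130.]
side tray [316. 274.] 267 bxy 52 -172 min [  21. -192.] max [  83. -154.]
```

Request:
carry_out:
  increments: "0 0 0 0.0188 0 0 0;0 0 0 0.0188 0 0 0;0 -0.0161 0.0239 0 0 0 0;0 -0.0161 0.0239 0 0 0 0;0 -0.0161 0.0239 0 0 0 0;0 -0.0161 0.0239 0 0 0 0;0 -0.0161 0.0239 0 0 0 0;0 -0.0161 0.0239 0 0 0 0;0 -0.0161 0.0239 0 0 0 0;0 -0.0161 0.0239 0 0 0 0;0 0 0 0 0 0 0;0 0 0 0 0 0 0"

```text
time: 10.95
position: [487.0, 52.0, 180.3]
orientation: [-179.2, -1.8, 94.2]
wrist_force: [-0.0, 0.5, -3.8]
finger_gap: 0.347
finger_force: 45.0
```

Request:
carry_out:
  increments: "0 0 0 -0.0188 0 0 0;0 0 0 -0.0188 0 0 0;0 0 0 0 0 0 0;0 0.0007 -0.01 0 0 0 0;0 0.0007 -0.01 0 0 0 0;0 0.0007 -0.01 0 0 0 0;0 0.0007 -0.01 0 0 0 0;0 0.0007 -0.01 0 0 0 0;0 0.0007 -0.01 0 0 0 0;0 0.0007 -0.01 0 0 0 0;0 0.0007 -0.01 0 0 0 0;0 0.0007 -0.01 0 0 0 0"

```text
time: 11.95
position: [492.5, -21.8, 150.1]
orientation: [-179.2, -1.8, 94.1]
wrist_force: [0.6, -0.4, -3.8]
finger_gap: 0.351
finger_force: 45.0
```

Request:
carry_out:
  increments: "0 0.0007 -0.01 0 0 0 0;0 0.0007 -0.01 0 0 0 0;0 0.0007 -0.01 0 0 0 0;0 0.0007 -0.01 0 0 0 0;0 0.0007 -0.01 0 0 0 0;0 0.0007 -0.01 0 0 0 0;0 0.0007 -0.01 0 0 0 0;0 0.0007 -0.01 0 0 0 0;0 0.0007 -0.01 0 0 0 0;0 0.0007 -0.01 0 0 0 0;0 0.0007 -0.01 0 0 0 0;0 0 0 0 0 0 0"

```text
time: 12.95
position: [498.9, -110.2, 150.2]
orientation: [-179.2, -1.8, 94.0]
wrist_force: [0.8, -2.0, -2.8]
finger_gap: 0.347
finger_force: 45.0
```

```bash
python3 -c "
from h import *
chips('side')"
```

```text
side board [250. 204.] 31 bxy -20 126 min [-36. 116.] max [ -5. 133.]
side board [227. 207.] 31 bxy -88 129 min [-111.  124.] max [-63. 134.]
side board [275. 210.] 85 bxy 36 72 min [16. 43.] max [57. 99.]
side board [251. 212.] 88 bxy -30 85 min [-49.  67.] max [ -8. 102.]
side board [319. 230.] 49 bxy 109 -57 min [ 108. -130.] max [111.  45.]
side board [289. 240.] 65 bxy 20 -75 min [  1. -83.] max [ 39. -66.]
side board [255. 247.] 70 bxy -66 -73 min [-84. -81.] max [-46. -64.]
side tray [282. 277.] 401 bxy -28 -158 min [-113. -202.] max [ 110. -130.]
side tray [316. 273.] 284 bxy 52 -171 min [  20. -191.] max [  85. -152.]
```

Request:
carry_out:
  increments: "0 0 0 0.0188 0 0 0;0 0 0 0.0188 0 0 0;0 0.0129 0.0378 0 0 0 0;0 0.0129 0.0378 0 0 0 0;0 0.0129 0.0378 0 0 0 0;0 0.0129 0.0378 0 0 0 0;0 0.0129 0.0378 0 0 0 0;0 0.0129 0.0378 0 0 0 0;0 0.0129 0.0378 0 0 0 0;0 0.0129 0.0378 0 0 0 0;0 0.0129 0.0378 0 0 0 0;0 0 0 0 0 0 0"

```text
time: 14.0
position: [592.9, 167.8, 180.4]
orientation: [-179.3, -1.9, 94.2]
wrist_force: [0.1, -0.2, -2.6]
finger_gap: 0.352
finger_force: 45.0
```

```bash
python3 -c "
from h import *
p=manip.get_state()['position'];r=p[:2]+[-3.9,10.3]-c0;print(p,r@ex,r@ey)
chips('side')"
```

```text
[592.85093469 167.7832479  180.41642225] 67.4971860702571 133.90005088827468
side board [252. 207.] 304 bxy -21 106 min [-111.   65.] max [110. 134.]
side board [278. 206.] 161 bxy 48 86 min [16. 63.] max [ 83. 109.]
side board [321. 232.] 48 bxy 109 -69 min [ 107. -130.] max [111.  18.]
side tray [307. 264.] 66 bxy 45 -132 min [ -16. -135.] max [ 110. -130.]
side tray [317. 273.] 278 bxy 53 -171 min [  21. -191.] max [  86. -152.]
side tray [278. 282.] 291 bxy -42 -169 min [ -68. -204.] max [ -24. -130.]
```

Request:
carry_out:
  increments: "0 0 0 -0.0188 0 0 0;0 0 0 -0.0188 0 0 0;0 0 0 0 0 0 0;0 0.0007 -0.01 0 0 0 0;0 0.0007 -0.01 0 0 0 0;0 0.0007 -0.01 0 0 0 0;0 0.0007 -0.01 0 0 0 0;0 0.0007 -0.01 0 0 0 0;0 0.0007 -0.01 0 0 0 0;0 0.0007 -0.01 0 0 0 0;0 0.0007 -0.01 0 0 0 0;0 0.0007 -0.01 0 0 0 0"

```text
time: 15.05
position: [596.6, 90.3, 150.1]
orientation: [-179.2, -1.8, 94.1]
wrist_force: [-0.4, -0.4, -3.5]
finger_gap: 0.346
finger_force: 45.0
```

```bash
python3 -c "
from h import *
chips('side')"
```

```text
side board [247. 209.] 258 bxy -36 103 min [-111.   65.] max [ 31. 134.]
side board [317. 228.] 59 bxy 109 -48 min [ 105. -130.] max [111.  45.]
side board [285. 217.] 176 bxy 49 30 min [17.  8.] max [83. 49.]
side tray [281. 279.] 351 bxy -33 -164 min [ -66. -204.] max [  70. -130.]
side tray [316. 273.] 282 bxy 52 -171 min [  21. -191.] max [  85. -152.]
```

Request:
carry_out:
  increments: "0 0.0007 -0.01 0 0 0 0;0 0.0007 -0.01 0 0 0 0;0 0.0007 -0.01 0 0 0 0;0 0.0007 -0.01 0 0 0 0;0 0.0007 -0.01 0 0 0 0;0 0.0007 -0.01 0 0 0 0;0 0.0007 -0.01 0 0 0 0;0 0.0007 -0.01 0 0 0 0;0 0.0007 -0.01 0 0 0 0;0 0.0007 -0.01 0 0 0 0;0 0.0007 -0.01 0 0 0 0;0 0.0007 -0.01 0 0 0 0"

```text
time: 16.1
position: [603.3, -5.6, 150.1]
orientation: [-179.2, -1.8, 94.1]
wrist_force: [-0.2, 0.5, -3.3]
finger_gap: 0.35
finger_force: 45.0
```

Request:
carry_out:
  increments: "0 0.0007 -0.01 0 0 0 0;0 0.0007 -0.01 0 0 0 0;0 0.0007 -0.01 0 0 0 0;0 0.0007 -0.01 0 0 0 0;0 0.0007 -0.01 0 0 0 0;0 0.0007 -0.01 0 0 0 0;0 0.0007 -0.01 0 0 0 0;0 0.0007 -0.01 0 0 0 0;0 0.0007 -0.01 0 0 0 0;0 0.0007 -0.01 0 0 0 0;0 0.0007 -0.01 0 0 0 0;0 0.0007 -0.01 0 0 0 0"

```text
time: 17.1
position: [610.0, -101.6, 150.1]
orientation: [-179.2, -1.8, 94.1]
wrist_force: [0.2, 0.8, -3.1]
finger_gap: 0.352
finger_force: 45.0
```

```bash
python3 -c "
from h import *
p=manip.get_state()['position'];r=p[:2]+[-3.9,10.3]-c0;print(p,r@ex,r@ey)
chips('side')"
```

```text
[ 610.03856651 -101.58835519  150.06932687] 65.38144981824004 -136.01104353873447
side board [251. 208.] 287 bxy -25 106 min [-111.   65.] max [ 95. 134.]
side board [302. 237.] 56 bxy 56 -72 min [ 38. -80.] max [ 76. -64.]
side tray [298. 275.] 771 bxy 10 -162 min [-113. -204.] max [ 110. -130.]
```

Request:
carry_out:
  increments: "0 0 0 0.0188 0 0 0;0 0 0 0.0188 0 0 0;0 -0.0167 0.0367 0 0 0 0;0 -0.0167 0.0367 0 0 0 0;0 -0.0167 0.0367 0 0 0 0;0 -0.0167 0.0367 0 0 0 0;0 -0.0167 0.0367 0 0 0 0;0 -0.0167 0.0367 0 0 0 0;0 -0.0167 0.0367 0 0 0 0;0 -0.0167 0.0367 0 0 0 0;0 -0.0167 0.0367 0 0 0 0;0 0 0 0 0 0 0"

```text
time: 18.15
position: [487.7, 166.8, 180.2]
orientation: [-179.2, -1.9, 94.2]
wrist_force: [0.5, -1.3, -2.8]
finger_gap: 0.349
finger_force: 45.0
```

```bash
python3 -c "
from h import *
p=manip.get_state()['position'];r=p[:2]+[-3.9,10.3]-c0;print(p,r@ex,r@ey)
chips('side')"
```

```text
[487.71181357 166.75026938 180.18433461] -37.446716536577476 140.3868944495272
side board [252. 207.] 292 bxy -21 106 min [-111.   65.] max [110. 134.]
side board [321. 232.] 45 bxy 109 -70 min [ 107. -130.] max [111.  18.]
side tray [313. 270.] 463 bxy 50 -159 min [ -34. -191.] max [ 110. -130.]
side tray [278. 282.] 291 bxy -42 -170 min [ -66. -204.] max [ -22. -130.]
```

Request:
carry_out:
  increments: "0 0 0 -0.0188 0 0 0;0 0 0 -0.0188 0 0 0;0 0 0 0 0 0 0;0 0.0007 -0.01 0 0 0 0;0 0.0007 -0.01 0 0 0 0;0 0.0007 -0.01 0 0 0 0;0 0.0007 -0.01 0 0 0 0;0 0.0007 -0.01 0 0 0 0;0 0.0007 -0.01 0 0 0 0;0 0.0007 -0.01 0 0 0 0;0 0.0007 -0.01 0 0 0 0;0 0.0007 -0.01 0 0 0 0"

```text
time: 19.2
position: [494.8, 90.6, 150.1]
orientation: [-179.2, -1.8, 94.1]
wrist_force: [-0.1, 1.0, -3.3]
finger_gap: 0.348
finger_force: 45.0
```

Request:
carry_out:
  increments: "0 0.0007 -0.01 0 0 0 0;0 0.0007 -0.01 0 0 0 0;0 0.0007 -0.01 0 0 0 0;0 0.0007 -0.01 0 0 0 0;0 0.0007 -0.01 0 0 0 0;0 0.0007 -0.01 0 0 0 0;0 0.0007 -0.01 0 0 0 0;0 0.0007 -0.01 0 0 0 0;0 0.0007 -0.01 0 0 0 0;0 0.0007 -0.01 0 0 0 0;0 0.0007 -0.01 0 0 0 0;0 0.0007 -0.01 0 0 0 0"

```text
time: 20.2
position: [501.6, -5.4, 150.1]
orientation: [-179.2, -1.8, 94.1]
wrist_force: [1.2, -0.6, -3.6]
finger_gap: 0.348
finger_force: 45.0
```

Request:
carry_out:
  increments: "0 0.0007 -0.01 0 0 0 0;0 0.0007 -0.01 0 0 0 0;0 0.0007 -0.01 0 0 0 0;0 0.0007 -0.01 0 0 0 0;0 0.0007 -0.01 0 0 0 0;0 0.0007 -0.01 0 0 0 0;0 0.0007 -0.01 0 0 0 0;0 0.0007 -0.01 0 0 0 0;0 0.0007 -0.01 0 0 0 0;0 0.0007 -0.01 0 0 0 0;0 0.0007 -0.01 0 0 0 0;0 0.0007 -0.01 0 0 0 0"

```text
time: 21.2
position: [508.3, -101.4, 150.1]
orientation: [-179.2, -1.8, 94.1]
wrist_force: [-0.4, -0.2, -2.8]
finger_gap: 0.351
finger_force: 45.0
```

Request:
carry_out:
  increments: "0 0.0007 -0.01 0 0 0 0;0 0 0 0 0 0 0;0 0 0 0 0 0 0;0 0 0 0.0188 0 0 0;0 0 0 0.0188 0 0 0;0 0 0 0.0188 0 0 0;0 -0.0015 0.03 0.0188 0 0 0;0 -0.0015 0.03 0.0188 0 0 0;0 -0.0015 0.03 0 0 0 0;0 -0.0015 0.03 0 0 0 0;0 -0.0015 0.03 0 0 0 0;0 -0.0015 0.03 0 0 0 0"

```text
time: 22.2
position: [501.2, 36.9, 225.4]
orientation: [-179.2, -1.8, 94.1]
wrist_force: [0.5, 1.0, -2.9]
finger_gap: 0.351
finger_force: 45.0
```

```bash
python3 -c "
from h import *
chips('side');chips('top')
s=manip.get_state();print(s['position'],s['orientation'])
im=optics.camera('side');t=optics.camera('top')
cv2.imwrite('pics/g.png',np.hstack([cv2.resize(im[170:310,200:370],(364,300),interpolation=2),cv2.resize(t[160:290,200:380],(415,300),interpolation=2)]))"
```

```text
side board [226. 207.] 31 bxy -89 129 min [-111.  124.] max [-64. 134.]
side board [319. 230.] 54 bxy 109 -59 min [ 107. -130.] max [111.  45.]
side tray [297. 275.] 864 bxy 7 -161 min [ -68. -207.] max [ 110. -130.]
top board [297. 223.] 192 bxy -3 -77 min [-67. -94.] max [106. -65.]
top board [227. 201.] 73 bxy 68 88 min [10. 83.] max [112.  93.]
top board [266. 199.] 654 bxy 63 -8 min [ 38. -63.] max [91. 53.]
top board [247. 233.] 130 bxy -15 46 min [-29.  14.] max [-4. 65.]
top board [229. 243.] 124 bxy -35 91 min [-79.  78.] max [ -6. 102.]Traceback (most recent call last):
  File "<string>", line 3, in <module>
    chips('side');chips('top')
                  ~~~~~^^^^^^^
  File "h.py", line 30, in chips
    bb=np.array([[ (ray(n,q,z)[:2]-c0)@ex,(ray(n,q,z)[:2]-c0)@ey] for q in pts])
                                           ~~~^^^^^^^
  File "h.py", line 6, in ray
    c,f=cal(n); P=c["pose"]; d=P[:3,:3]@[(p[0]-c["cx"])/f,(p[1]-c["cy"])/f,1.]; o=P[:3,3]
        ~~~^^^
  File "h.py", line 4, in cal
    c=optics.get_calibration(n); return c, 210/np.tan(np.radians(c["vertical_fov"]/2))
ValueError: time passes only in moves, steps and waits
```

Request:
carry_out:
  increments: "0 -0.0084 0.0316 0.0013 0 0 0.0756;0 -0.0084 0.0316 0.0013 0 0 0.0756;0 -0.0084 0.0316 0.0013 0 0 0.0756;0 -0.0084 0.0316 0.0013 0 0 0.0756;0 -0.0084 0.0316 0.0013 0 0 0.0756;0 -0.0084 0.0316 0.0013 0 0 0.0756;0 -0.0084 0.0316 0.0013 0 0 0.0756;0 -0.0084 0.0316 0.0013 0 0 0.0756;0 -0.0084 0.0316 0.0013 0 0 0.0756;0 -0.0084 0.0316 0.0013 0 0 0.0756;0 -0.0084 0.0316 0.0013 0 0 0.0756;0 -0.0084 0.0316 0.0013 0 0 0.0756"

```text
time: 23.3
position: [420.5, 339.8, 237.8]
orientation: [-179.2, -1.8, 176.1]
wrist_force: [0.5, -0.1, -2.9]
finger_gap: 0.349
finger_force: 45.0
```

Request:
carry_out:
  increments: "0 -0.0084 0.0316 0.0013 0 0 0.0756;0 0 0 0 0.0028 -0.0648 0;0 0 0 0 0.0028 -0.0648 0;0 0 0 0 0.0028 -0.0648 0;0 0 0 0 0.0028 -0.0648 0;0 0 0 0 0.0028 -0.0648 0;0 0 0 0 0.0028 -0.0648 0;0 0 0 0 0 0 0;0 0 0 0 0 0 0"

```text
time: 24.05
position: [413.4, 363.6, 238.1]
orientation: [-179.0, 32.4, -177.3]
wrist_force: [0.3, 0.3, -3.0]
finger_gap: 0.347
finger_force: 45.0
```

```bash
python3 - <<'E'
from h import *
s=optics.camera('side');t=optics.camera('top')
st=manip.get_state();print(st['position'],st['orientation'],st['qpos'].round(1))
a=cv2.resize(t[160:290,200:380],(415,300),interpolation=2);b=cv2.resize(s[100:200,190:290],(300,300),interpolation=2)
c=cv2.resize(t[190:270,85:165],(300,300),interpolation=2);d=cv2.resize(s[180:310,200:370],(415,300),interpolation=2)
cv2.imwrite('pics/g.png',np.vstack([np.hstack([a,b]),np.hstack([d,c])]))
E
```

```text
[414.61034512 364.04306264 238.94583363] [-179.07558887   32.48583245 -177.45068913] [ 49.4   1.9 127.8 -43.6  35.7 -10. ]
```

View pics/g.png

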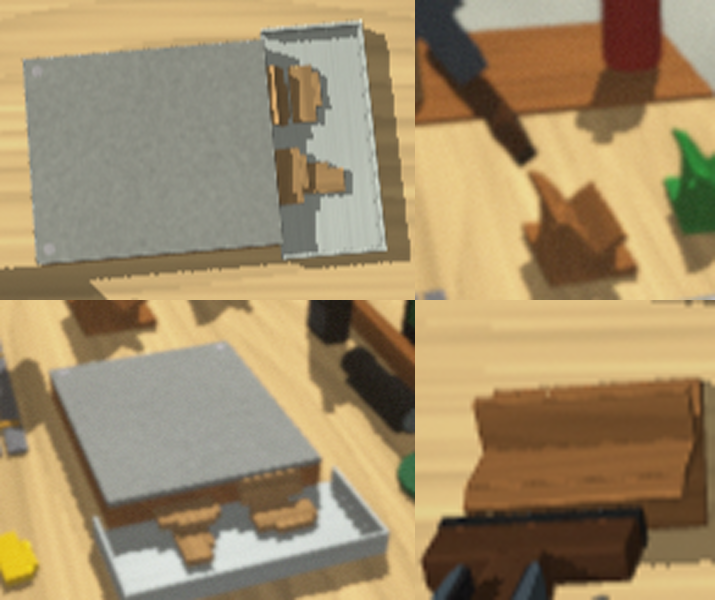

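The board is clear. All four chips lie in the tray, at about (275,95), (307,95), (292,175) and (330,178) in the picture, and nothing is on the table. The scraper is held with its rubber edge parallel to the rest. Next I'll check the held pose against the prediction before inserting.

```bash
python3 - <<'E'
from h import *
Rg=R.from_euler('xyz',[-179.5,33.2,-177.5],degrees=True); pg=np.array([485.2,368.2,137.2])
Rt=Rg.inv()*Rs(2.4); tt=Rg.inv().apply(np.array([536.8,367.2,45.2])-pg)
st=manip.get_state();R0=R.from_euler('xyz',st["orientation"],degrees=True);p=st["position"]
f=lambda m:p+R0.apply(tt+Rt.apply(m))
print("P,Q top",proj("top",f([12,60,0])),proj("top",f([12,-60,0])),"obs 92.5,248.7 146.3,245.5")
print("side Q,Q'",proj("side",f([12,-60,0])),proj("side",f([-12,-60,0])))
im=optics.camera("side");g=cv2.cvtColor(im,cv2.COLOR_BGR2GRAY)
m=(g[120:165,205:245]<60).astype(int)
for r in range(0,45,3): 
    x=np.where(m[r])[0]; print(120+r, (x.min()+205,x.max()+205) if len(x) else None)
E
```

```text
P,Q top [ 92.98457554 247.44131483] [146.66761017 244.52401652] obs 92.5,248.7 146.3,245.5
side Q,Q' [231.30109525 150.69452424] [225.05310217 155.67318123]
120 (np.int64(205), np.int64(212))
123 (np.int64(205), np.int64(211))
126 (np.int64(205), np.int64(213))
129 (np.int64(205), np.int64(215))
132 (np.int64(206), np.int64(217))
135 (np.int64(209), np.int64(219))
138 (np.int64(211), np.int64(223))
141 (np.int64(216), np.int64(224))
144 (np.int64(217), np.int64(225))
147 (np.int64(220), np.int64(227))
150 (np.int64(223), np.int64(229))
153 (np.int64(225), np.int64(226))
156 None
159 None
162 None
```

Request:
carry_out:
  increments: "0 0.003 0.0022 0.002 0.0047 -0.008 0.003;0 0.0089 0.0004 -0.0127 0 0 0;0 0.0089 0.0004 -0.0127 0 0 0;0 0.0089 0.0004 -0.0127 0 0 0;0 0.0089 0.0004 -0.0127 0 0 0;0 0.0089 0.0004 -0.0127 0 0 0;0 0.0089 0.0004 -0.0127 0 0 0;0 0 0 0 0 0 0;0 0 0 0 0 0 0"

```text
time: 24.95
position: [459.9, 367.2, 179.1]
orientation: [-179.5, 33.3, -177.5]
wrist_force: [-1.1, -0.0, -3.5]
finger_gap: 0.351
finger_force: 45.0
```

Request:
carry_out:
  increments: "0 0.0045 0.0002 -0.0064 0 0 0;0 0.0045 0.0002 -0.0064 0 0 0;0 0.0045 0.0002 -0.0064 0 0 0;0 0.0045 0.0002 -0.0064 0 0 0;0 0 0 0 0 0 0;0 0 0 0 0 0 0"

```text
time: 25.45
position: [473.9, 368.0, 158.4]
orientation: [-179.5, 33.4, -177.4]
wrist_force: [-0.9, 0.5, -2.1]
finger_gap: 0.347
finger_force: 45.0
```

Request:
carry_out:
  increments: "0 0.0029 0 -0.0041 0 0 0;0 0.0029 0 -0.0041 0 0 0;0 0.0029 0 -0.0041 0 0 0;0 0.0029 0 -0.0041 0 0 0;0 0 0 0 0 0 0;0 0 0 0 0 0 0"

```text
time: 25.95
position: [483.2, 368.0, 145.5]
orientation: [-179.5, 33.4, -177.4]
wrist_force: [-0.3, -0.2, -3.6]
finger_gap: 0.349
finger_force: 45.0
```

Request:
carry_out:
  increments: "0 0.0015 0 -0.0021 0 0 0;0 0.0015 0 -0.0021 0 0 0;0 0 0 0 0 0 0;0 0 0 0 0 0 0"

```text
time: 26.28
position: [485.6, 368.1, 142.3]
orientation: [-179.5, 33.4, -177.4]
wrist_force: [0.9, -0.0, -2.6]
finger_gap: 0.35
finger_force: 45.0
```

Request:
carry_out:
  increments: "0 0.0015 0 -0.0021 0 0 0;0 0 0 0 0 0 0;0 0 0 0 0 0 0"

```text
time: 26.53
position: [486.8, 368.2, 140.7]
orientation: [-179.5, 33.4, -177.4]
wrist_force: [0.2, -0.1, -4.1]
finger_gap: 0.347
finger_force: 45.0
```

Request:
carry_out:
  increments: "0 0.001 0 -0.0017 0 0 0;0 0 0 0 0 0 0;0 0 0 0 0 0 0"

```text
time: 26.78
position: [487.6, 368.2, 139.5]
orientation: [-179.5, 33.4, -177.4]
wrist_force: [-0.7, 0.1, -2.9]
finger_gap: 0.347
finger_force: 45.0
```

Request:
carry_out:
  increments: "0 -0.0015 0 -0.001 0 0 0;0 -0.0012 0 -0.0015 0 0 0;0 0 0 0 0 0 0;0 0 0 0 0 0 0"

```text
time: 27.12
position: [485.5, 368.4, 138.3]
orientation: [-179.5, 33.3, -177.4]
wrist_force: [0.0, -1.0, -3.2]
finger_gap: 0.349
finger_force: 45.0
```

Request:
carry_out:
  increments: "0 0 0 -0.0013 0 0 0;0 0 0 0 0 0 0;0 0 0 0 0 0 0"

```text
time: 27.37
position: [485.6, 368.5, 137.7]
orientation: [-179.5, 33.2, -177.4]
wrist_force: [-0.6, -0.3, -3.4]
finger_gap: 0.348
finger_force: 45.0
```

Request:
carry_out:
  increments: "0.45 0 0 0 0 0 0;0.6 0 0 0 0 0 0;1 0 0 0 0 0 0;1 0 0 0 0 0 0;1 0 0 0 0 0 0;1 0 0 0 0 0 0;1 0 0 0 0 0 0;1 0 0 0 0 0 0;1 0 0 0 0 0 0;1 0 0 0 0 0 0"

```text
time: 28.2
position: [485.6, 368.6, 137.7]
orientation: [-179.5, 33.2, -177.4]
wrist_force: [-0.2, 0.1, 0.7]
finger_gap: 0.999
finger_force: 0.0
```

Request:
carry_out:
  increments: "1 -0.0093 -0.0004 0.0133 0 0 0;1 -0.0093 -0.0004 0.0133 0 0 0;1 -0.0093 -0.0004 0.0133 0 0 0;1 -0.0093 -0.0004 0.0133 0 0 0;1 -0.0093 -0.0004 0.0133 0 0 0;1 -0.0093 -0.0004 0.0133 0 0 0;1 -0.0093 -0.0004 0.0133 0 0 0;1 -0.0093 -0.0004 0.0133 0 0 0;1 -0.0093 -0.0004 0.0133 0 0 0;1 -0.0093 -0.0004 0.0133 0 0 0;1 0 0 0 0 0 0;1 0 0 0 0 0 0"

```text
time: 29.2
position: [411.3, 365.6, 244.4]
orientation: [-179.6, 33.3, -177.4]
wrist_force: [0.3, 0.1, -0.6]
finger_gap: 0.997
finger_force: 0.0
```

```bash
python3 - <<'E'
from h import *
for n,(x0,x1,y0,y1) in(("top",(95,165,212,258)),("side",(218,262,138,190))):
    im=optics.camera(n);cv2.imwrite(f"pics/{n}1.png",im);o=cv2.imread(f"pics/{n}0.png")
    for k in(o,im):
        g=cv2.cvtColor(k,cv2.COLOR_BGR2GRAY)[y0:y1,x0:x1];q=np.argwhere(g<58);print(n,len(q),q.mean(0).round(2),np.cov(q.T).round(1).ravel(),q.min(0),q.max(0))
    d=cv2.absdiff(o,im).max(2);print("diff in box",(d[y0:y1,x0:x1]>40).sum())
    if n=="top":
        for nm,(a,b,c,e) in dict(handset=(172,210,105,140),mono=(230,295,115,143),coaster=(300,345,110,155),mug=(352,405,100,150),case=(400,490,200,270),rule=(150,270,288,318)).items(): print(nm,(d[c:e,a:b]>40).sum())
print(manip.get_state()["time"])
E
```

```text
top 1409 [21.42 35.03] [ 80.3 -36.4 -36.4 236.7] [0 7] [43 67]
top 1308 [21.34 32.88] [ 78.4 -37.8 -37.8 215.1] [7 6] [43 66]
diff in box 19
handset 0
mono 0
coaster 0
mug 0
case 0
rule 198
side 370 [25.07 20.51] [107.   81.8  81.8  71.6] [6 4] [50 36]
side 347 [24.43 20.06] [104.2  79.6  79.6  69. ] [6 4] [44 36]
diff in box 0
29.3
```

The scraper's pixels match the start in both views, the bystanders are unmoved (the difference at the rule is the arm's shadow), and the gripper is clear. Handing in.

```bash
python3 -c "
from plant import manip
print(manip.finish_job())"
```

```text
the job is handed in; nothing more can be done
None
```

I handed the job in at about 29 s with all four chips in the catch tray, the scraper back leaning in its brown rest and let go, and no sign in the images that any bystander had moved; the hand-in gave no verdict.

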